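# Unstack the hardness reference blocks into their cases

### The job

After the tester check somebody left the four hardness reference blocks standing on top of one another, which scratches their test faces. Take the stack apart and lay each block, face up and fully down, in the fitted recess of its own open wooden case: the square, the large round, the oblong and the small round one each in the recess of its shape and size, not in a lid. Lower them in rather than dropping them, and do not disturb the stand loupe and the black mounted specimen that stand among the cases.

Things in the scene. Friction and masses are not known exactly. Their poses are not given: they have to be found in the camera images.
- square_block: Square steel hardness reference block, 60 x 60 x 12 mm, about 0.3 kg, the bottom of the stack. Origin: centre of the underside; x and y along its sides, z up out of its test face.
- round_block: Large round steel hardness reference block, 60 mm across, 16 mm high, about 0.4 kg, lying on the square one. Origin: centre of the underside, z up out of its test face.
- oblong_block: Oblong steel reference block, 44 x 32 x 14 mm (x, y, z), about 0.15 kg, lying on the large round one. Origin: centre of the underside, z up out of its test face.
- disc_block: Small round steel reference block, 26 mm across, 14 mm high, about 0.06 kg, on top of the stack. Origin: centre of the underside, z up out of its test face.
- square_case: Small wooden case opened flat, fixed, 14 mm high. Front half 86 x 86 mm (x, y) with a square 70 x 70 mm recess 4 mm deep, dark felt on its floor, which lies 10 mm above the bench. The lid, a bare wooden tray of the same outline (5 mm walls), lies behind it (toward its +x). Origin: on the bench under the recess centre; z up. For the square block, sides along the case's x and y.
- round_case: Small wooden case opened flat, fixed, 14 mm high. Front half 86 x 86 mm (x, y) with a round 70 mm recess 4 mm deep, dark felt on its floor, which lies 10 mm above the bench. The lid, a bare wooden tray of the same outline (5 mm walls), lies behind it (toward its +x). Origin: on the bench under the recess centre; z up. For the large round block.
- oblong_case: Small wooden case opened flat, fixed, 14 mm high. Front half 70 x 58 mm (x, y) with an oblong 54 x 42 mm (x, y) recess 4 mm deep, dark felt on its floor, which lies 10 mm above the bench. The lid, a bare wooden tray of the same outline (5 mm walls), lies behind it (toward its +x). Origin: on the bench under the recess centre; z up. For the oblong block, long side along the case's x, either way round.
- disc_case: Small wooden case opened flat, fixed, 14 mm high. Front half 52 x 52 mm (x, y) with a round 36 mm recess 4 mm deep, dark felt on its floor, which lies 10 mm above the bench. The lid, a bare wooden tray of the same outline (5 mm walls), lies behind it (toward its +x). Origin: on the bench under the recess centre; z up. For the small round block.
- loupe_stand: Black stand loupe, 37 mm across, 34 mm high, standing loose among the cases. Origin: centre of the underside.
- black_mount: Black resin-mounted specimen, a cylinder 30 mm across, 21 mm high, standing loose among the cases. Origin: centre of the underside.
Things that resemble listed ones, but are neither listed nor needed, are in the scene too. Leave any blue look-alike of the oblong_block alone.

How it is judged:
By the outcome, as a careful person would: the job done as asked, in the order asked, and still so for the second after the job is handed in, with the robot touching nothing.
It also fails if it takes over 106 s, if anything falls off the work surface, if the arm or the gripper's body presses on something with over 40 N, if the wrist force passes 120 N, or if a joint passes its speed limit or range.

### The arm

A 6-joint arm with a two-finger parallel gripper is mounted at the origin on a cart in front of the work surface, level with it; the furniture and walls round the work are solid. World frame = base frame: x ahead of the robot, y to its left, z up, the work surface at z = 0. Lengths are in m, angles in rad, forces in N, time in s.
With the tool pointing down it reaches from about 0.375 to 0.9 m from the base axis. Payload 3.1 kg.
Tool frame: the origin (TCP) lies between the finger pads; the fingertips stand 17 mm ahead of it and the grasp point (between the pads) lies 2 mm behind it; z points along the fingers, y is the line along which they close (so a half turn about z gives the same grasp; the last joint's range is limited). The gripper opens to 85 mm and grips with 20 to 120 N. Pads are 22 mm wide; open, the fingers measure 114 mm over their backs; the gripper's body (76 mm by 85 mm) begins 54 mm behind the grasp point. The pads swing forward as they close: fully open they stand 13 mm farther back than shut.
Start: joints at [1.151, 0.527, 1.433, -0, 1.181, -0.178], TCP at [0.15, 0.607, 0.248] pointing down, gripper open.
Joint ranges: [-3.08, 3.08], [-0.75, 2.2], [0.22, 2.44], [-1.43, 4.57], [0, 2.65], [-2.85, 2.85]. Speed limits (rad/s): [2.79, 2.79, 3.14, 3.14, 3.14, 3.14].

### API

Orientations are given as a unit quaternion [x, y, z, w].
In Python, from station import sense, vision, order gives the robot as it stands.
- The arm moves only by the shell command python3 -m crank 'ROWS' [OPENING] [FORCE]. ROWS is JSON, a list of rows, each an object with "dp": the shift along the world's x, y, z in units of 30 mm (1.0 is 30 mm), a list of three; "angular": the turn, a rotation vector about the world's x, y, z in degrees, a list of three. In form: [{"dp": [dx, dy, dz], "angular": [ax, ay, az]}, ...]. A call has 1 to 20 rows; each row shifts and turns the commanded pose from where the row before left it; what a row does not reach is not made up. A row lasts 1/10 s, in which the tool goes at most 50 mm and 8.59 degrees, less where a joint would pass 70% of its speed; a pose out of reach is approached as far as the arm can. A call is refused whole if a number of a shift passes 1 or a number of a turn 8.59, either way. A call with a gripper value outside its range is refused whole. OPENING is the closure, from 0 (fully open) to 1 (shut), set as the call begins (- or left out, the last holds). The fingers move at their own pace and stop on an object; FORCE is the grip in N (left out, the last holds). Time passes only in rows, so rows that do not move let the fingers close. It gives the time, the measured TCP pose, the force, the opening and the grip force at its end, in the units of the state.
- sense(): the state, without advancing time (a new reading comes with each control period).
- vision.snapshot(name): name is "side" or "top"; returns a dict with "image" (384x512x3 uint8, blue, green, red), "range_z" (384x512 float32, m along the optical axis (not along the pixel's ray), 0 where there is no reading), "mtx" (3x3 intrinsics, pixels), "pose" (4x4, takes a point from camera to world coordinates). Camera axes: x right, y down, z forward; pixel columns grow to the right and rows downward; lengths in m; the calibration is good to about 2 mm. A picture is of the moment at which its call begins.
- order.sign_off(): hands the job in; it is judged then, once.
The state is a dict: "t": time; "q": joint angles; "qd": joint speeds; "tau": joint torques, N m; "tcp_pos": TCP position; "tool_rot": TCP orientation; "force": force on the tool from outside, world axes, zero at the start; "ft_torque": the same for the moment, N m; "finger_gap": opening from 0.0 (shut) to 1.0 (fully open); "gripper_force": force on a finger pad.
Only numpy, scipy, OpenCV 4.12 (cv2) and the standard library are available. Lean on these libraries where they do the work, as an engineer would, in place of code of your own. Each camera call takes 0.05 s, during which the arm holds its last target. There are 200 camera calls.

## Working session

There is one attempt and no reset: what is moved stays moved. The work goes in short steps, Python scripts to look and compute and a shell command to move; the robot and the scene stay as the last step left them, time stands still between calls to the robot, and variables do not carry over. Pictures are saved under pics/ and viewed, at most 14 in all, crops included, and the job is handed in when it is done.

```bash
ls; mkdir -p pics; python3 - <<'E'
from station import sense, vision
import cv2,numpy as np
print(sense())
for n in("top","side"):
    s=vision.snapshot(n); cv2.imwrite(f"pics/{n}0.png",s["image"]); np.savez(f"{n}0.npz",**s); print(n,s["mtx"],s["pose"])
E
```

```text
pics
{'t': 0.0, 'q': array([ 1.15048770e+00,  5.28460713e-01,  1.43390810e+00, -7.01623714e-06,
        1.18136110e+00, -1.78495264e-01]), 'qd': array([ 0.00030763, -0.00215876, -0.00140262,  0.0030547 ,  0.00077371,
        0.0012433 ]), 'tau': array([ 1.20518903e-04, -4.42349768e+01, -1.78026527e+01, -2.39898418e-04,
        8.47144373e-03, -7.70232901e-06]), 'tcp_pos': array([0.14935632, 0.60619947, 0.24733507]), 'tool_rot': array([ 1.20610924e-01,  9.92699281e-01, -1.02204322e-03, -3.12090359e-04]), 'force': array([0.19081228, 0.13301773, 0.1336384 ]), 'ft_torque': array([ 0.01230346,  0.01923353, -0.01049578]), 'gripper_force': 0.0, 'finger_gap': 1.000991078485958}
top [[468.81991857   0.         253.4545161 ]
 [  0.         468.81991857 188.08598297]
 [  0.           0.           1.        ]] [[ 0.01507397 -0.99175407  0.12726605  0.30803967]
 [-0.99982866 -0.01631813 -0.00873906  0.00864539]
 [ 0.01074374 -0.12711251 -0.99183012  1.39998094]
 [ 0.          0.          0.          1.        ]]
side [[490.60673196   0.         248.91973067]
 [  0.         490.60673196 192.81754341]
 [  0.           0.           1.        ]] [[-0.99721201 -0.0286021   0.0689211   0.38310529]
 [-0.0739739   0.500235   -0.86272406  1.13029202]
 [-0.00980102 -0.86541716 -0.50095617  0.73218573]
 [ 0.          0.          0.          1.        ]]
```

View pics/top0.png

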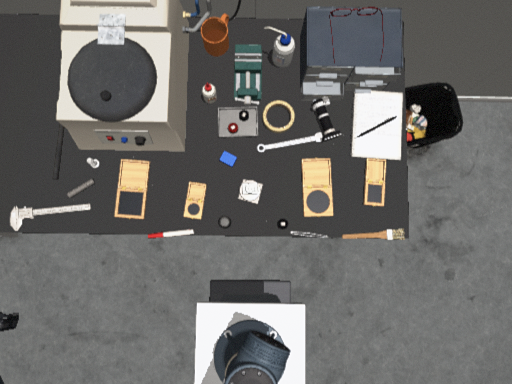

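View pics/side0.png

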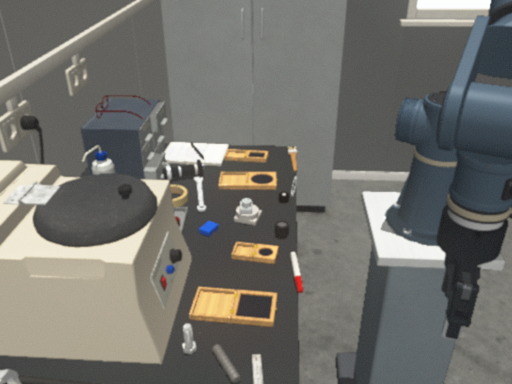

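Top view: the stack is at (251,190). The square case is at (131,188) with its recess at (130,204). The disc case recess is at (194,212), the round one at (318,202) and the oblong one at (374,194). Black items are at (225,222) and (283,224), and the blue look-alike is at (228,158). Next I'll measure and make an enlarged crop.

```bash
cat > h.py <<'E'
import numpy as np, cv2
def load(n): return dict(np.load(n))
def cloud(s):
    h,w=s["range_z"].shape; u,v=np.meshgrid(np.arange(w),np.arange(h)); d=s["range_z"]; K=s["mtx"]
    p=np.stack([(u-K[0,2])/K[0,0]*d,(v-K[1,2])/K[1,1]*d,d],-1)
    return p@s["pose"][:3,:3].T+s["pose"][:3,3]
def ray(s,u,v,z):   # pixel -> world at height z
    K=s["mtx"]; r=s["pose"][:3,:3]@np.array([(u-K[0,2])/K[0,0],(v-K[1,2])/K[1,1],1]); c=s["pose"][:3,3]
    return c+r*(z-c[2])/r[2]
def proj(s,p):
    c=s["pose"][:3,:3].T@(np.asarray(p)-s["pose"][:3,3]); q=s["mtx"]@c; return q[:2]/q[2]
E
python3 - <<'E'
from h import *
s=load("top0.npz"); P=cloud(s); im=s["image"]
a=cv2.resize(im[140:240,100:400],None,fx=2.6,fy=2.6,interpolation=cv2.INTER_CUBIC)
b=load("side0.npz")["image"]
c=cv2.resize(b[180:280,180:310],None,fx=3,fy=3,interpolation=cv2.INTER_CUBIC)
d=np.zeros((c.shape[0]+a.shape[0],780,3),np.uint8); d[:a.shape[0]]=a; d[a.shape[0]:,:c.shape[1]]=c
e=cv2.resize(im[172:208,232:270],None,fx=8,fy=8,interpolation=cv2.INTER_CUBIC); d[a.shape[0]:a.shape[0]+288,400:704]=e
cv2.imwrite("pics/crop0.png",d)
print(np.round(1000*P[176:206:2,238:266:2,2]).astype(int))
for u,v in((230,222),(225,222),(283,224),(130,204),(145,175)): print(u,v,P[v,u].round(4))
E
```

```text
[[   2    1    2   -5   -1    3   -3   -2    0   -1    1    3   -2    1]
 [  -1   -5   -1    8   -2    1   -2    3   -2   -3   -1   -4    0    0]
 [   2    6    1   14    9    3    3    1    2    1    0    7   -1    0]
 [  -1    2    0   27   24   23   29   21   26   -1   -2   -2   -1   -5]
 [   3    0   41   41   39   47   45   45   40   40   11   13    1    7]
 [  -5    0   38   44   55   57   58   58   40   43   27   12    8   -1]
 [  -5   24   36   44   58   54   55   60   42   38   26   10    7   -1]
 [  -6   29   35   38   54   53   56   57   40   47   30    9   -1   -1]
 [  -7   28   31   40   40   58   51   53   48   36   28   11   -2    1]
 [   1   13   27   37   45   38   28   30   32   29   25   -1    1    0]
 [  -5    8   25   24   28   27   29   23   27   27   21   -3   -3   -5]
 [  14   13   14   26   31   33   25   26   28   23   12    2    0    0]
 [   1   -2    0   15   14   27   26   26    9   10   17   -2   -2   -1]
 [  -4   -2   -1    2   -3   -7   -1   11   13    7    1    4   -2 1400]
 [  -3    4    7   -1   -2    0   -6   -2    1   -1    3   -5   -2   -1]]
230 222 [0.3829 0.0635 0.0303]
225 222 [0.3825 0.0778 0.0348]
283 224 [ 0.38   -0.092   0.0205]
130 204 [0.4333 0.3637 0.0036]
145 175 [0.5214 0.3228 0.0043]
```

View pics/crop0.png

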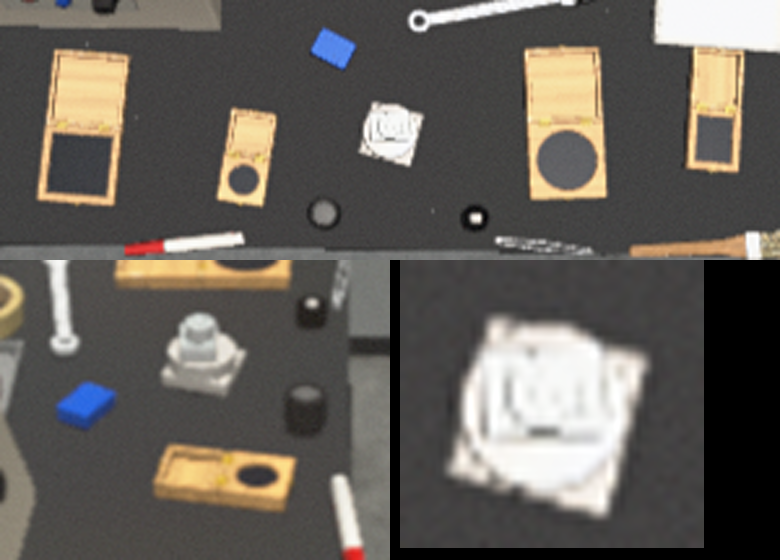

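Heights fit: about 12, 28, 42 and 56 mm. The side view shows the tall black cylinder near (282,229) is the loupe and the low one near (284,197) the mount. Next I'll average frames and fit the poses.

```bash
cat > meas.py <<'E'
from h import *
from station import vision
def avg(n,k=8):
    S=[vision.snapshot(n) for _ in range(k)]; s=S[0]
    D=np.stack([x["range_z"] for x in S]); s["range_z"]=np.median(D,0); s["image"]=np.mean([x["image"] for x in S],0).astype(np.uint8); return s
E
python3 - <<'E'
from meas import *
s=avg("top",10); np.savez("topA.npz",**s); P=cloud(s); im=s["image"]; t=avg("side",4); np.savez("sideA.npz",**t)
R=np.s_[172:210,232:272]
for lo,n in((49,"disc"),(35,"oblong"),(20,"round"),(6,"square")):
    q=P[R].reshape(-1,3); m=q[(q[:,2]>lo/1e3)&(q[:,2]<.07)]; f=m[m[:,2]<(lo+13)/1e3]
    xy=(m[:,:2]*1000).astype(np.float32); print(n,len(m),"medz",np.median(f[:,2]).round(4),"mean",xy.mean(0).round(1),"rect",cv2.minAreaRect(xy),"circ",cv2.minEnclosingCircle(xy))
b,g,r=[im[...,i].astype(int) for i in range(3)]
wood=((r-b)>50)&(r>120); 
for n,(u0,u1,v0,v1) in dict(square=(108,156,150,224),disc=(180,212,176,226),round=(296,338,150,224),oblong=(360,388,150,212)).items():
    w=np.zeros_like(wood); w[v0:v1,u0:u1]=wood[v0:v1,u0:u1]
    vv,uu=np.nonzero(w); pts=np.array([ray(s,u,v,.014)[:2]*1000 for u,v in zip(uu,vv)],np.float32); rc=cv2.minAreaRect(pts)
    hull=cv2.fillConvexPoly(np.zeros(w.shape,np.uint8),cv2.convexHull(np.stack([uu,vv],1)),1).astype(bool)
    dark=(hull&(r<85)).astype(np.uint8); k,l,st,c=cv2.connectedComponentsWithStats(dark); i=1+st[1:,4].argmax()
    vv,uu=np.nonzero(l==i); dp=np.array([ray(s,u,v,.012)[:2]*1000 for u,v in zip(uu,vv)],np.float32)
    print(n,"outline",np.round(rc[0],1),np.round(rc[1],1),round(rc[2],1),"dark",dp.mean(0).round(1),[np.round(x,1) for x in cv2.minAreaRect(dp)],"feltz",np.median(P[l==i][:,2]).round(4),"woodz",np.median(P[w][:,2]).round(4))
for n,c in dict(loupe=(225,222),mount=(283,224)).items():
    Q=P[c[1]-12:c[1]+12,c[0]-12:c[0]+12].reshape(-1,3); m=Q[(Q[:,2]>.012)&(Q[:,2]<.05)]; print(n,cv2.minEnclosingCircle((m[:,:2]*1000).astype(np.float32)),np.percentile(m[:,2],90))
E
```

```text
disc 60 medz 0.0546 mean [479.2   8.2] rect ((479.2911682128906, 8.209296226501465), (20.594528198242188, 20.26508140563965), 0.9515180587768555) circ ((479.3885498046875, 8.204623222351074), 12.508630752563477)
oblong 167 medz 0.0406 mean [480.2   8.7] rect ((481.1884765625, 8.857454299926758), (31.64518928527832, 43.900516510009766), 7.233517169952393) circ ((481.1964416503906, 8.251229286193848), 25.71511459350586)
round 327 medz 0.0269 mean [476.    7.9] rect ((477.0142517089844, 8.09381103515625), (56.725799560546875, 56.11514663696289), 0.8994282484054565) circ ((477.4261779785156, 8.020567893981934), 29.95803451538086)
square 417 medz 0.0115 mean [474.1   6.8] rect ((476.8238220214844, 7.675464630126953), (62.516109466552734, 60.36708068847656), 75.08906555175781) circ ((475.8387145996094, 6.464221000671387), 40.84376907348633)
square outline [478.9 357.7] [ 87.8 176.1] 86.3 dark [436.1 361.2] [array([436.2, 361.3]), array([64.9, 64. ]), np.float64(86.5)] feltz 0.0091 woodz 0.0055
disc outline [447.6 170.3] [ 53.7 109. ] 82.2 dark [421.7 174.2] [array([422.2, 173.2]), array([26.8, 26.6]), np.float64(1.9)] feltz 0.0094 woodz 0.0119Traceback (most recent call last):
  File "<stdin>", line 13, in <module>
ValueError: attempt to get argmax of an empty sequence
```

```bash
python3 - <<'E'
from meas import *
s=load("topA.npz"); P=cloud(s); im=s["image"]; b,g,r=[im[...,i].astype(int) for i in range(3)]
wood=((r-b)>50)&(r>120)
for n,(u0,u1,v0,v1) in dict(square=(108,156,150,224),disc=(180,212,176,226),round=(296,338,150,224),oblong=(360,388,156,212)).items():
    w=np.zeros_like(wood); w[v0:v1,u0:u1]=wood[v0:v1,u0:u1]
    vv,uu=np.nonzero(w); rc=cv2.minAreaRect(np.array([ray(s,u,v,.014)[:2]*1000 for u,v in zip(uu,vv)],np.float32))
    hull=cv2.fillConvexPoly(np.zeros(w.shape,np.uint8),cv2.convexHull(np.stack([uu,vv],1).astype(np.int32)),1).astype(bool)
    dark=(hull&((r-b)<35)).astype(np.uint8); k,l,st,c=cv2.connectedComponentsWithStats(dark); i=1+st[1:,4].argmax()
    vv,uu=np.nonzero(l==i); dp=np.array([ray(s,u,v,.013)[:2]*1000 for u,v in zip(uu,vv)],np.float32)
    print(n,np.round(rc[0],1),np.round(rc[1],1),round(rc[2],1),"dark",dp.mean(0).round(1),[np.round(x,1) for x in cv2.minAreaRect(dp)],"feltz",np.median(P[l==i][:,2]).round(4))
for n,c in dict(loupe=(225,222),mount=(283,224)).items():
    Q=P[c[1]-12:c[1]+12,c[0]-12:c[0]+12].reshape(-1,3); m=Q[(Q[:,2]>.012)&(Q[:,2]<.05)]; print(n,np.round(cv2.minEnclosingCircle((m[:,:2]*1000).astype(np.float32))[0]),np.percentile(m[:,2],90))
t=load("sideA.npz"); Q=cloud(t).reshape(-1,3)
for x,y,n in((.479,.008,"disc"),(.436,.361,"sqfelt"),(.421,.174,"discfelt"),(.416,-.155,"roundfelt?")):
    m=np.hypot(Q[:,0]-x,Q[:,1]-y)<.006; print(n,"side z",np.median(Q[m,2]).round(4))
m=(np.abs(Q[:,0]-.479)<.05)&(np.abs(Q[:,1])<.06)
for lo in(49,35,20,6):
    q=Q[m&(Q[:,2]>lo/1e3)]; print(lo,np.round(cv2.minAreaRect((q[:,:2]*1000).astype(np.float32)),1) if 0 else [np.round(k,1) for k in cv2.minAreaRect((q[:,:2]*1000).astype(np.float32))],np.percentile(q[:,2],95).round(4))
E
```

```text
square [478.9 357.7] [ 87.8 176.1] 86.3 dark [435.8 361.2] [array([436.1, 361.1]), array([67.3, 66.7]), np.float64(86.5)] feltz 0.0092
disc [447.6 170.3] [ 53.7 109. ] 82.2 dark [421.2 174. ] [array([420.6, 174.5]), array([29.8, 29.6]), np.float64(1.7)] feltz 0.0095
round [ 493.1 -193.3] [175.2  87.4] 2.0 dark [ 449.6 -194.9] [array([ 449. , -194.8]), array([63. , 62.7]), np.float64(0.0)] feltz 0.0097
oblong [ 511.9 -366.2] [ 60.1 142.8] 86.2 dark [ 477.  -364.3] [array([ 476.1, -365.3]), array([39., 51.]), np.float64(88.9)] feltz 0.0098
loupe [383.  80.] 0.03363413628358001
mount [380. -91.] 0.02092255410463819
disc side z 0.0584
sqfelt side z 0.0117
discfelt side z 0.0125
roundfelt? side z 0.0113
49 [array([466.3, -14.6]), array([84.1, 22.5]), np.float64(59.5)] 0.0598
35 [array([479.2, -13.2]), array([92.3, 37.1]), np.float64(82.4)] 0.0592
20 [array([480.7,  -7.3]), array([57.1, 95.6]), np.float64(3.0)] 0.0586
6 [array([474.2,  -9.5]), array([100.7,  59.9]), np.float64(76.3)] 0.0584
```

```bash
python3 -m crank '[{"dp":[0.55,-1,0],"angular":[0,0,0]},{"dp":[0.55,-1,0],"angular":[0,0,0]},{"dp":[0.55,-1,0],"angular":[0,0,0]},{"dp":[0.55,-1,0],"angular":[0,0,0]},{"dp":[0.55,-1,0],"angular":[0,0,0]},{"dp":[0.55,-1,0],"angular":[0,0,0]},{"dp":[0.55,-1,0],"angular":[0,0,0]},{"dp":[0.55,-1,0],"angular":[0,0,0]},{"dp":[0.55,-1,0],"angular":[0,0,0]},{"dp":[0.55,-1,0],"angular":[0,0,0]},{"dp":[0.55,-1,0],"angular":[0,0,0]},{"dp":[0.55,-1,0],"angular":[0,0,0]},{"dp":[0.55,-1,0],"angular":[0,0,0]},{"dp":[0.55,-1,0],"angular":[0,0,0]},{"dp":[0.55,-1,0],"angular":[0,0,0]},{"dp":[0.55,-1,0],"angular":[0,0,0]},{"dp":[0.55,-1,0],"angular":[0,0,0]},{"dp":[0.55,-1,0],"angular":[0,0,0]},{"dp":[0.55,-1,0],"angular":[0,0,0]},{"dp":[0.55,-0.9,0],"angular":[0,0,0]}]' 0.3 30; python3 -m crank '[{"dp":[0,0,-0.8],"angular":[0,0,0]},{"dp":[0,0,-0.8],"angular":[0,0,0]},{"dp":[0,0,-0.8],"angular":[0,0,0]},{"dp":[0,0,-0.8],"angular":[0,0,0]},{"dp":[0,0,-0.8],"angular":[0,0,0]},{"dp":[0,0,-0.8],"angular":[0,0,0]},{"dp":[0,0,0],"angular":[0,0,0]},{"dp":[0,0,0],"angular":[0,0,0]}]'
```

```text
t: 2.8
tcp_pos: [0.4803, 0.0082, 0.2485]
tool_rot: [0.121, 0.993, -0.0, 0.0]
force: [0.4, 0.6, -0.1]
finger_gap: 0.701
gripper_force: 0.0
t: 3.6
tcp_pos: [0.4797, 0.0098, 0.1044]
tool_rot: [0.121, 0.993, 0.0, -0.0]
force: [0.2, 0.0, -0.3]
finger_gap: 0.703
gripper_force: 0.0
```

```bash
python3 - <<'E'
from meas import *
s=vision.snapshot("side"); im=s["image"]
print(proj(s,[.48,.009,.056]),proj(s,[.48,.009,.0874]))
cv2.imwrite("pics/side1.png",cv2.resize(im[110:240,190:310],None,fx=4.6,fy=4.6,interpolation=cv2.INTER_CUBIC))
for dy in(.03+.0,-.03): print("tip",dy,[proj(s,[.48+.24*dy,.009+.97*dy,z]).round(1) for z in(.07,.087,.092)])
E
```

```text
[246.28469789 200.85309701] [246.13633511 190.67202075]
tip 0.03 [array([242.6, 201.9]), array([242.5, 196.3]), array([242.5, 194.6])]
tip -0.03 [array([249.7, 191. ]), array([249.7, 185.5]), array([249.6, 183.9])]
```

View pics/side1.png

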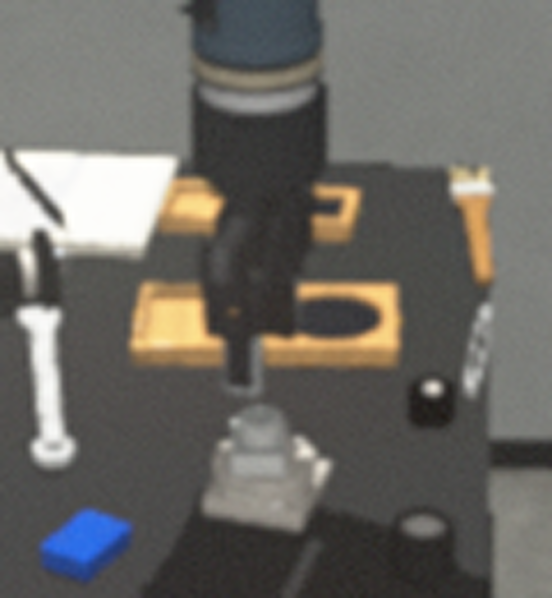

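The side view shows the near finger tip at pixel (243,195), about 14 mm below the TCP at this opening, so 17 mm when shut. It is centred over the disc at (246,202).

```bash
python3 -m crank '[{"dp":[0,-0.05,-0.5],"angular":[0,0,0]},{"dp":[0,0,-0.4],"angular":[0,0,0]},{"dp":[0,0,-0.35],"angular":[0,0,0]},{"dp":[0,0,0],"angular":[0,0,0]}]' ; python3 -m crank '[{"dp":[0,0,0],"angular":[0,0,0]},{"dp":[0,0,0],"angular":[0,0,0]},{"dp":[0,0,0],"angular":[0,0,0]},{"dp":[0,0,0],"angular":[0,0,0]},{"dp":[0,0,0],"angular":[0,0,0]},{"dp":[0,0,0],"angular":[0,0,0]}]' 1 30
```

```text
t: 4.05
tcp_pos: [0.4791, 0.0084, 0.0661]
tool_rot: [0.121, 0.993, 0.0, -0.001]
force: [-0.2, -0.2, 0.1]
finger_gap: 0.702
gripper_force: 0.0
t: 4.65
tcp_pos: [0.4799, 0.0083, 0.0673]
tool_rot: [0.121, 0.993, -0.0, 0.001]
force: [-0.8, -0.2, 5.2]
finger_gap: 0.28
gripper_force: 29.5
```

```bash
python3 -m crank '[{"dp":[0,0,0.3],"angular":[0,0,0]},{"dp":[0,0,0.7],"angular":[0,0,0]},{"dp":[0,0,0.7],"angular":[0,0,0]},{"dp":[0,0,0.3],"angular":[0,0,0]},{"dp":[0,0,0],"angular":[0,0,0]}]'; python3 - <<'E'
from meas import *
from station import sense
print(sense()["force"],sense()["finger_gap"])
s=vision.snapshot("side"); t=vision.snapshot("top"); im=s["image"]
a=cv2.resize(im[140:250,200:300],None,fx=4,fy=4,interpolation=cv2.INTER_CUBIC);b=cv2.resize(t["image"][150:230,210:300],None,fx=4,fy=4,interpolation=cv2.INTER_CUBIC)
d=np.zeros((440,760,3),np.uint8); d[:,:400]=a; d[:320,400:]=b; cv2.imwrite("pics/lift1.png",d)
E
```

```text
t: 5.15
tcp_pos: [0.4804, 0.0082, 0.128]
tool_rot: [0.121, 0.993, -0.0, 0.002]
force: [0.3, 0.2, 0.3]
finger_gap: 0.274
gripper_force: 29.5
[0.32915527 0.24926524 0.31164724] 0.2741761883023924
```

View pics/lift1.png

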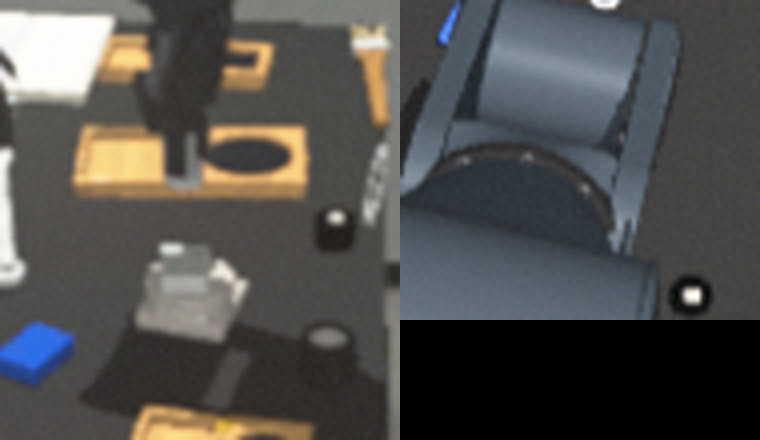

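The side view shows the disc gone from the stack and held between the fingers at (185,180) in the crop. The oblong block is undisturbed.

```bash
python3 -m crank '[{"dp":[-0.33,0.92,0],"angular":[0,0,0]},{"dp":[-0.33,0.92,0],"angular":[0,0,0]},{"dp":[-0.33,0.92,0],"angular":[0,0,0]},{"dp":[-0.33,0.92,0],"angular":[0,0,0]},{"dp":[-0.33,0.92,0],"angular":[0,0,0]},{"dp":[-0.33,0.92,0],"angular":[0,0,0]},{"dp":[0,0,-0.6],"angular":[0,0,0]},{"dp":[0,0,-0.8],"angular":[0,0,0]},{"dp":[0,0,-0.6],"angular":[0,0,0]},{"dp":[0,0,-0.4],"angular":[0,0,0]},{"dp":[0,0,0],"angular":[0,0,0]},{"dp":[0,0,0],"angular":[0,0,0]}]'; python3 - <<'E'
from meas import *
s=vision.snapshot("side"); im=s["image"]
print(proj(s,[.421,.174,.010]))
cv2.imwrite("pics/pl1.png",cv2.resize(im[190:280,200:310],None,fx=5,fy=5,interpolation=cv2.INTER_CUBIC))
E
```

```text
t: 6.45
tcp_pos: [0.4196, 0.1738, 0.0541]
tool_rot: [0.121, 0.993, -0.0, -0.001]
force: [0.6, 0.8, -0.5]
finger_gap: 0.278
gripper_force: 29.6
[265.43114587 252.84857418]
```

View pics/pl1.png

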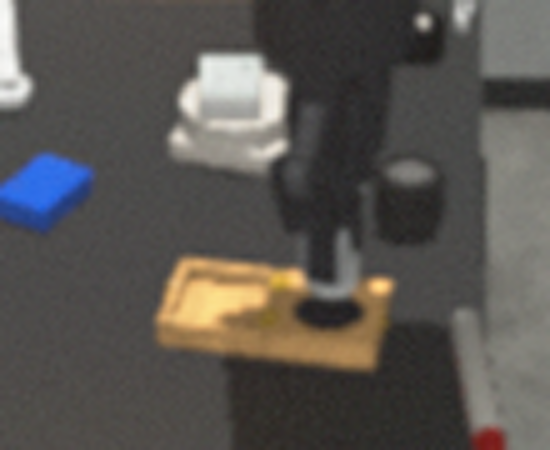

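The disc hangs over the recess, whose dark ellipse is at crop (328,310), well centred. Lowering.

```bash
python3 -m crank '[{"dp":[0.03,0,-0.3],"angular":[0,0,0]},{"dp":[0,0,-0.2],"angular":[0,0,0]},{"dp":[0,0,-0.05],"angular":[0,0,0]},{"dp":[0,0,-0.05],"angular":[0,0,0]},{"dp":[0,0,-0.03],"angular":[0,0,0]},{"dp":[0,0,0],"angular":[0,0,0]}]'
```

```text
t: 7.1
tcp_pos: [0.4211, 0.1739, 0.036]
tool_rot: [0.121, 0.993, 0.0, 0.0]
force: [-0.6, -0.1, -0.8]
finger_gap: 0.276
gripper_force: 29.6
```

```bash
python3 -m crank '[{"dp":[0,0,-0.04],"angular":[0,0,0]},{"dp":[0,0,0],"angular":[0,0,0]},{"dp":[0,0,0],"angular":[0,0,0]}]';python3 -m crank '[{"dp":[0,0,-0.04],"angular":[0,0,0]},{"dp":[0,0,0],"angular":[0,0,0]},{"dp":[0,0,0],"angular":[0,0,0]}]'
```

```text
t: 7.4
tcp_pos: [0.4212, 0.1739, 0.0358]
tool_rot: [0.121, 0.993, 0.0, 0.001]
force: [-1.0, -0.8, 9.6]
finger_gap: 0.275
gripper_force: 30.6
t: 7.7
tcp_pos: [0.4212, 0.1739, 0.0357]
tool_rot: [0.12, 0.993, 0.0, 0.001]
force: [-3.2, -1.1, 21.0]
finger_gap: 0.272
gripper_force: 31.7
```

```bash
python3 -m crank '[{"dp":[0,0,0.05],"angular":[0,0,0]},{"dp":[0,0,0],"angular":[0,0,0]}]'; python3 -m crank '[{"dp":[0,0,0],"angular":[0,0,0]},{"dp":[0,0,0],"angular":[0,0,0]},{"dp":[0,0,0],"angular":[0,0,0]},{"dp":[0,0,0.3],"angular":[0,0,0]},{"dp":[0,0,0.9],"angular":[0,0,0]},{"dp":[0,0,0.9],"angular":[0,0,0]},{"dp":[0,0,0.9],"angular":[0,0,0]},{"dp":[0,0,0.5],"angular":[0,0,0]}]' 0.3; python3 - <<'E'
from meas import *
s=avg("top",1);t=avg("side",1)
a=cv2.resize(s["image"][150:240,180:280],None,fx=4,fy=4,interpolation=cv2.INTER_CUBIC);b=cv2.resize(t["image"][210:280,210:300],None,fx=4,fy=4,interpolation=cv2.INTER_CUBIC)
d=np.zeros((360,760,3),np.uint8); d[:,:400]=a; d[:280,400:]=b; cv2.imwrite("pics/rel1.png",d)
E
```

```text
t: 7.9
tcp_pos: [0.4215, 0.174, 0.0358]
tool_rot: [0.121, 0.993, 0.0, 0.001]
force: [-0.4, 0.6, 10.0]
finger_gap: 0.278
gripper_force: 30.5
t: 8.7
tcp_pos: [0.4217, 0.174, 0.1423]
tool_rot: [0.121, 0.993, 0.0, 0.001]
force: [0.3, -0.1, -0.0]
finger_gap: 0.7
gripper_force: 0.0
```

View pics/rel1.png

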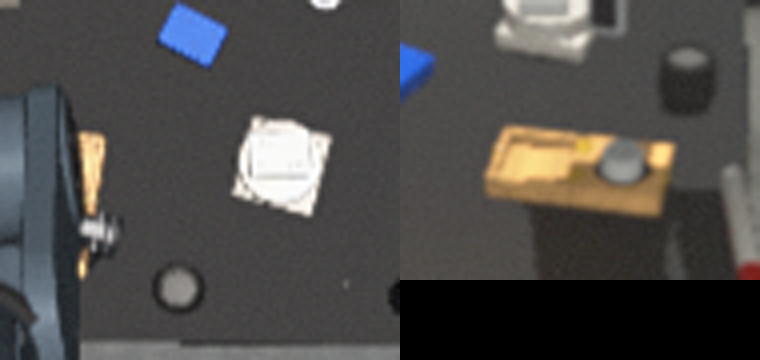

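The disc sits in its recess at crop (622,160), and the stack is clear to the top camera. Re-measuring the oblong and round blocks.

```bash
python3 - <<'E'
from meas import *
s=avg("top",6); P=cloud(s); t=avg("side",3); T=cloud(t)
q=P[172:210,232:272].reshape(-1,3)
for lo in(34,20,6):
    m=q[(q[:,2]>lo/1e3)&(q[:,2]<.07)]; print(lo,[np.round(k,1) for k in cv2.minAreaRect((m[:,:2]*1000).astype(np.float32))],m[:,:2].mean(0).round(4))
m=q[q[:,2]>.034]; print("ztop",np.median(m[:,2]),"side",[np.median(T[int(v)-1:int(v)+2,int(u)-1:int(u)+2,2]).round(4) for u,v in [proj(t,[.481,.009,.042])]])
E
```

```text
34 [array([481.1,   8.9]), array([32. , 43.9]), np.float64(8.1)] [0.4808 0.0087]
20 [array([477. ,   8.2]), array([56.8, 56.2]), np.float64(0.6)] [0.4764 0.0079]
6 [array([476.7,   7.8]), array([62.7, 60.3]), np.float64(76.2)] [0.4744 0.0068]
ztop 0.04092248308724833 side [np.float64(0.0438)]
```

```bash
python3 -m crank '[{"dp":[0.25,-0.69,0],"angular":[0,0,-8.56]},{"dp":[0.25,-0.69,0],"angular":[0,0,-8.56]},{"dp":[0.25,-0.69,0],"angular":[0,0,-8.56]},{"dp":[0.25,-0.69,-0.2],"angular":[0,0,-8.56]},{"dp":[0.25,-0.69,-0.2],"angular":[0,0,-8.56]},{"dp":[0.25,-0.69,-0.3],"angular":[0,0,-8.56]},{"dp":[0.25,-0.69,-0.3],"angular":[0,0,-8.56]},{"dp":[0.23,-0.67,-0.3],"angular":[0,0,-8.56]},{"dp":[0,0,0],"angular":[0,0,0]},{"dp":[0,0,0],"angular":[0,0,0]}]'; python3 - <<'E'
from station import sense
from scipy.spatial.transform import Rotation as R
s=sense(); y=R.from_quat(s["tool_rot"]).apply([0,1,0]); import numpy as np; print(np.degrees(np.arctan2(y[1],y[0])),y)
E
```

```text
t: 10.25
tcp_pos: [0.48, 0.0089, 0.1006]
tool_rot: [0.658, 0.753, -0.0, -0.001]
force: [-0.0, 0.0, 0.1]
finger_gap: 0.7
gripper_force: 0.0
7.724116306066186 [ 0.99092536  0.1344031  -0.00165578]
```

Descend 48.5 mm to a TCP height of 0.052, then grip.

```bash
python3 -m crank '[{"dp":[0.03,0,-0.6],"angular":[0,0,0]},{"dp":[0,0,-0.6],"angular":[0,0,0]},{"dp":[0,0,-0.3],"angular":[0,0,0]},{"dp":[0,0,-0.1],"angular":[0,0,0]},{"dp":[0,0,0],"angular":[0,0,0]},{"dp":[0,0,0],"angular":[0,0,0]}]' ; python3 -m crank '[{"dp":[0,0,0],"angular":[0,0,0]},{"dp":[0,0,0],"angular":[0,0,0]},{"dp":[0,0,0],"angular":[0,0,0]},{"dp":[0,0,0],"angular":[0,0,0]},{"dp":[0,0,0],"angular":[0,0,0]},{"dp":[0,0,0],"angular":[0,0,0]}]' 1 40;  python3 -m crank '[{"dp":[0,0,0.2],"angular":[0,0,0]},{"dp":[0,0,0.5],"angular":[0,0,0]},{"dp":[0,0,0.9],"angular":[0,0,0]},{"dp":[0,0,0.9],"angular":[0,0,0]},{"dp":[0,0,0],"angular":[0,0,0]}]'
```

```text
t: 10.85
tcp_pos: [0.4816, 0.0091, 0.0535]
tool_rot: [0.658, 0.753, 0.0, 0.0]
force: [-0.5, -0.3, 0.0]
finger_gap: 0.7
gripper_force: 0.0
t: 11.45
tcp_pos: [0.4819, 0.0088, 0.0539]
tool_rot: [0.658, 0.753, 0.0, 0.001]
force: [-0.2, 0.2, 5.1]
finger_gap: 0.355
gripper_force: 38.7
t: 11.95
tcp_pos: [0.4834, 0.0086, 0.131]
tool_rot: [0.658, 0.753, 0.002, 0.003]
force: [-0.4, -0.2, -2.3]
finger_gap: 0.353
gripper_force: 39.4
```

```bash
python3 -m crank '[{"dp":[-0.01,-0.96,0],"angular":[0,0,-7.8]},{"dp":[-0.01,-0.96,0],"angular":[0,0,-7.8]},{"dp":[-0.01,-0.96,0],"angular":[0,0,-7.8]},{"dp":[-0.01,-0.96,0],"angular":[0,0,-7.8]},{"dp":[-0.01,-0.96,0],"angular":[0,0,-7.8]},{"dp":[-0.01,-0.96,0],"angular":[0,0,-7.8]},{"dp":[-0.01,-0.96,0],"angular":[0,0,-7.8]},{"dp":[-0.01,-0.96,0],"angular":[0,0,-7.8]},{"dp":[-0.01,-0.96,0],"angular":[0,0,-7.8]},{"dp":[-0.01,-0.96,0],"angular":[0,0,-7.8]},{"dp":[-0.01,-0.96,0],"angular":[0,0,-7.8]},{"dp":[-0.01,-0.96,0],"angular":[0,0,-7.8]},{"dp":[-0.01,-0.96,0],"angular":[0,0,-7.8]},{"dp":[0,0,-0.5],"angular":[0,0,0]},{"dp":[0,0,-0.7],"angular":[0,0,0]},{"dp":[0,0,-0.7],"angular":[0,0,0]},{"dp":[0,0,-0.5],"angular":[0,0,0]},{"dp":[0,0,0],"angular":[0,0,0]},{"dp":[0,0,0],"angular":[0,0,0]}]'; python3 - <<'E'
from meas import *
from station import sense
from scipy.spatial.transform import Rotation as R
q=sense(); y=R.from_quat(q["tool_rot"]).apply([0,1,0]); print(np.degrees(np.arctan2(y[1],y[0])),q["finger_gap"])
s=vision.snapshot("side");t=vision.snapshot("top")
a=cv2.resize(s["image"][120:180,210:290],None,fx=5,fy=5,interpolation=cv2.INTER_CUBIC);b=cv2.resize(t["image"][150:230,340:410],None,fx=5,fy=5,interpolation=cv2.INTER_CUBIC)
d=np.zeros((400,760,3),np.uint8); d[:300,:400]=a; d[:,400:750]=b; cv2.imwrite("pics/pl2.png",d)
E
```

```text
t: 13.85
tcp_pos: [0.4774, -0.3653, 0.0556]
tool_rot: [0.999, -0.033, -0.0, -0.0]
force: [0.8, -0.4, -1.5]
finger_gap: 0.358
gripper_force: 39.5
-93.72718482016509 0.358079959528456
```

View pics/pl2.png

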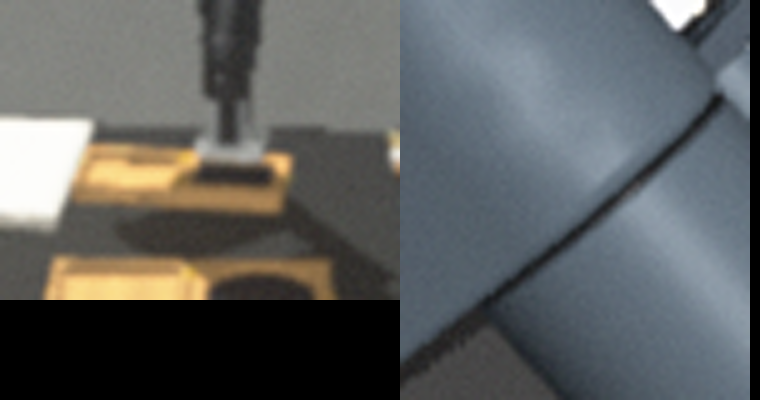

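The oblong block, spanning crop columns 198–268, hangs squarely over its dark recess at 190–272. Lowering.

```bash
python3 -m crank '[{"dp":[0,0,-0.3],"angular":[0,0,0]},{"dp":[0,0,-0.2],"angular":[0,0,0]},{"dp":[0,0,-0.07],"angular":[0,0,0]},{"dp":[0,0,-0.04],"angular":[0,0,0]},{"dp":[0,0,0],"angular":[0,0,0]},{"dp":[0,0,0],"angular":[0,0,0]}]';python3 -m crank '[{"dp":[0,0,-0.04],"angular":[0,0,0]},{"dp":[0,0,0],"angular":[0,0,0]},{"dp":[0,0,0],"angular":[0,0,0]}]'
```

```text
t: 14.55
tcp_pos: [0.4776, -0.3656, 0.0378]
tool_rot: [0.999, -0.033, 0.0, 0.0]
force: [-1.1, 0.2, -1.4]
finger_gap: 0.356
gripper_force: 39.5
t: 14.85
tcp_pos: [0.4775, -0.3655, 0.0366]
tool_rot: [0.999, -0.033, 0.0, 0.0]
force: [0.1, 0.2, -1.1]
finger_gap: 0.355
gripper_force: 39.5
```

```bash
python3 -m crank '[{"dp":[0,0,-0.03],"angular":[0,0,0]},{"dp":[0,0,0],"angular":[0,0,0]},{"dp":[0,0,0],"angular":[0,0,0]}]';python3 -m crank '[{"dp":[0,0,-0.03],"angular":[0,0,0]},{"dp":[0,0,0],"angular":[0,0,0]},{"dp":[0,0,0],"angular":[0,0,0]}]'
```

```text
t: 15.15
tcp_pos: [0.4776, -0.3655, 0.0365]
tool_rot: [0.999, -0.032, 0.0, 0.0]
force: [-2.2, 1.6, 5.4]
finger_gap: 0.361
gripper_force: 40.2
t: 15.45
tcp_pos: [0.4776, -0.3655, 0.0364]
tool_rot: [0.999, -0.033, 0.0, 0.0]
force: [-2.3, 1.2, 10.8]
finger_gap: 0.353
gripper_force: 40.8
```

```bash
python3 -m crank '[{"dp":[0,0,0.04],"angular":[0,0,0]},{"dp":[0,0,0],"angular":[0,0,0]},{"dp":[0,0,0],"angular":[0,0,0]},{"dp":[0,0,0],"angular":[0,0,0]},{"dp":[0,0,0.3],"angular":[0,0,0]},{"dp":[0,0,0.9],"angular":[0,0,0]},{"dp":[0,0,0.9],"angular":[0,0,0]},{"dp":[0,0,0.9],"angular":[0,0,0]}]' 0.38; python3 -m crank '[{"dp":[0,0.96,0],"angular":[0,0,0]},{"dp":[0,0.96,0],"angular":[0,0,0]},{"dp":[0,0.96,0],"angular":[0,0,0]},{"dp":[0,0.96,0],"angular":[0,0,0]},{"dp":[0,0.96,0],"angular":[0,0,0]},{"dp":[0,0.96,0],"angular":[0,0,0]},{"dp":[0,0.96,0],"angular":[0,0,0]},{"dp":[0,0.96,0],"angular":[0,0,0]},{"dp":[0,0.96,0],"angular":[0,0,0]},{"dp":[0,0.96,0],"angular":[0,0,0]},{"dp":[0,0.96,0],"angular":[0,0,0]},{"dp":[0,0.96,0],"angular":[0,0,0]},{"dp":[0,0.94,0],"angular":[0,0,0]},{"dp":[0,0,0],"angular":[0,0,0]},{"dp":[0,0,0],"angular":[0,0,0]}]' 0;  python3 - <<'E'
from meas import *
s=vision.snapshot("side");t=vision.snapshot("top")
a=cv2.resize(s["image"][130:260,200:300],None,fx=4,fy=4,interpolation=cv2.INTER_CUBIC);b=cv2.resize(t["image"][150:230,340:410],None,fx=5,fy=5,interpolation=cv2.INTER_CUBIC)
d=np.zeros((520,760,3),np.uint8); d[:,:400]=a; d[:400,400:750]=b; cv2.imwrite("pics/rel2.png",d)
E
```

```text
t: 16.25
tcp_pos: [0.4774, -0.3654, 0.1271]
tool_rot: [0.999, -0.033, -0.0, -0.0]
force: [0.6, -1.4, -0.3]
finger_gap: 0.619
gripper_force: 0.0
t: 17.75
tcp_pos: [0.4778, 0.0086, 0.1263]
tool_rot: [0.999, -0.032, 0.0, 0.0]
force: [0.6, 0.6, -0.5]
finger_gap: 1.001
gripper_force: 0.0
```

View pics/rel2.png

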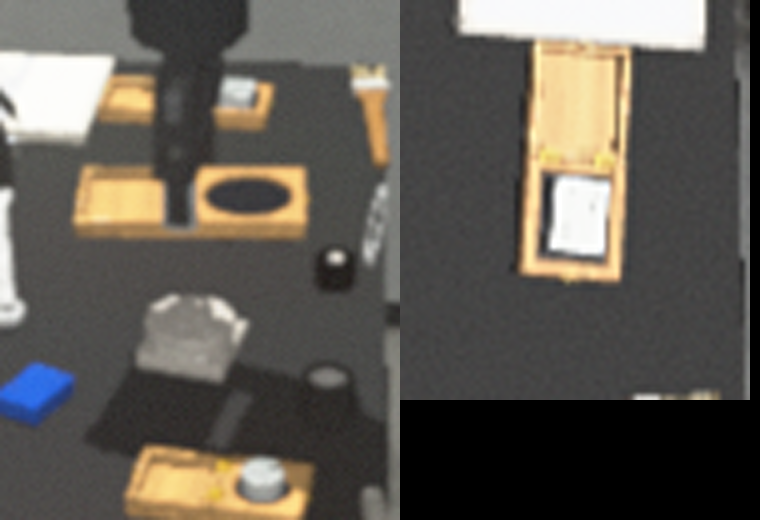

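The oblong block lies flat in its recess, at (578,215) in the top crop. Now the large round block.

```bash
python3 -m crank '[{"dp":[-0.02,-0.02,-0.8],"angular":[0,0,0]},{"dp":[0,0,-0.9],"angular":[0,0,0]},{"dp":[0,0,-0.8],"angular":[0,0,0]},{"dp":[0,0,-0.4],"angular":[0,0,0]},{"dp":[0,0,-0.22],"angular":[0,0,0]},{"dp":[0,0,0],"angular":[0,0,0]},{"dp":[0,0,0],"angular":[0,0,0]}]' ; python3 -m crank '[{"dp":[0,0,0],"angular":[0,0,0]},{"dp":[0,0,0],"angular":[0,0,0]},{"dp":[0,0,0],"angular":[0,0,0]},{"dp":[0,0,0],"angular":[0,0,0]},{"dp":[0,0,0],"angular":[0,0,0]},{"dp":[0,0,0],"angular":[0,0,0]}]' 1 60
```

```text
t: 18.55
tcp_pos: [0.4774, 0.0074, 0.0328]
tool_rot: [0.999, -0.033, 0.001, 0.0]
force: [0.6, -0.1, 0.4]
finger_gap: 1.001
gripper_force: 0.0
t: 19.15
tcp_pos: [0.4774, 0.0078, 0.0338]
tool_rot: [0.999, -0.032, 0.001, 0.0]
force: [-1.0, -0.0, 9.5]
finger_gap: 0.667
gripper_force: 61.7
```

```bash
python3 -m crank '[{"dp":[0,0,0.15],"angular":[0,0,0]},{"dp":[0,0,0.4],"angular":[0,0,0]},{"dp":[0,0,0.9],"angular":[0,0,0]},{"dp":[0,0,0.6],"angular":[0,0,0]},{"dp":[-0.12,-0.4,0],"angular":[0,0,0]},{"dp":[-0.12,-0.85,0],"angular":[0,0,0]},{"dp":[-0.12,-0.85,0],"angular":[0,0,0]},{"dp":[-0.12,-0.85,0],"angular":[0,0,0]},{"dp":[-0.12,-0.85,0],"angular":[0,0,0]},{"dp":[-0.12,-0.85,0],"angular":[0,0,0]},{"dp":[-0.12,-0.85,0],"angular":[0,0,0]},{"dp":[-0.1,-0.85,0],"angular":[0,0,0]},{"dp":[0,-0.42,-0.3],"angular":[0,0,0]},{"dp":[0,0,-0.7],"angular":[0,0,0]},{"dp":[0,0,-0.3],"angular":[0,0,0]},{"dp":[0,0,0],"angular":[0,0,0]},{"dp":[0,0,0],"angular":[0,0,0]}]';  python3 - <<'E'
from meas import *
s=vision.snapshot("side");t=vision.snapshot("top")
a=cv2.resize(s["image"][140:250,200:300],None,fx=4,fy=4,interpolation=cv2.INTER_CUBIC);b=cv2.resize(t["image"][150:230,220:310],None,fx=4,fy=4,interpolation=cv2.INTER_CUBIC)
d=np.zeros((440,760,3),np.uint8); d[:,:400]=a; d[:320,400:760]=b; cv2.imwrite("pics/pl3.png",d)
E
```

```text
t: 20.85
tcp_pos: [0.4483, -0.1946, 0.0544]
tool_rot: [0.999, -0.032, -0.001, -0.001]
force: [-0.0, 0.1, -4.4]
finger_gap: 0.667
gripper_force: 65.3
```

View pics/pl3.png

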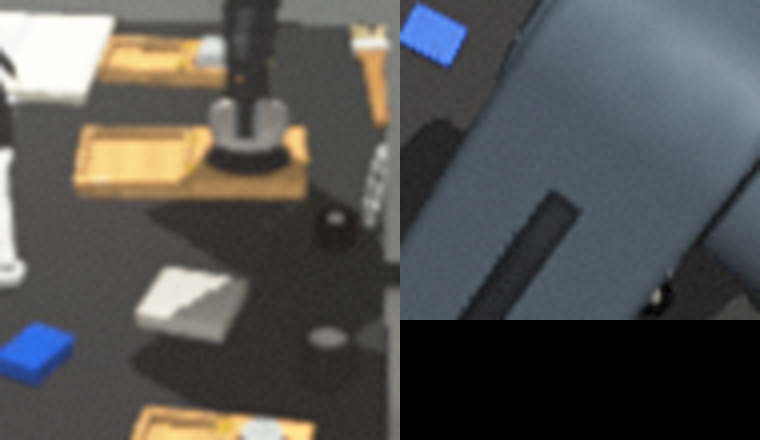

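The round block is centred over its recess at crop (248,150), and the square block stays on the bench. Lowering.

```bash
python3 -m crank '[{"dp":[0.03,0,-0.35],"angular":[0,0,0]},{"dp":[0,0,-0.25],"angular":[0,0,0]},{"dp":[0,0,-0.07],"angular":[0,0,0]},{"dp":[0,0,-0.03],"angular":[0,0,0]},{"dp":[0,0,0],"angular":[0,0,0]},{"dp":[0,0,0],"angular":[0,0,0]}]';python3 -m crank '[{"dp":[0,0,-0.04],"angular":[0,0,0]},{"dp":[0,0,0],"angular":[0,0,0]},{"dp":[0,0,0],"angular":[0,0,0]}]'
```

```text
t: 21.55
tcp_pos: [0.4497, -0.1955, 0.0339]
tool_rot: [0.999, -0.033, 0.0, 0.0]
force: [0.5, -0.1, -4.3]
finger_gap: 0.669
gripper_force: 65.4
t: 21.85
tcp_pos: [0.4496, -0.1954, 0.0327]
tool_rot: [0.999, -0.033, 0.0, 0.0]
force: [0.5, -0.6, -4.7]
finger_gap: 0.666
gripper_force: 65.4
```

```bash
python3 -m crank '[{"dp":[0,0,-0.03],"angular":[0,0,0]},{"dp":[0,0,0],"angular":[0,0,0]},{"dp":[0,0,0],"angular":[0,0,0]}]'
```

```text
t: 22.15
tcp_pos: [0.4497, -0.1955, 0.0319]
tool_rot: [0.999, -0.033, 0.0, 0.0]
force: [0.2, -0.8, 0.0]
finger_gap: 0.666
gripper_force: 65.8
```

```bash
python3 -m crank '[{"dp":[0,0,-0.02],"angular":[0,0,0]},{"dp":[0,0,0],"angular":[0,0,0]}]'; python3 -m crank '[{"dp":[0,0,0],"angular":[0,0,0]},{"dp":[0,0,0],"angular":[0,0,0]},{"dp":[0,0,0],"angular":[0,0,0]},{"dp":[0,0,0.3],"angular":[0,0,0]},{"dp":[0,0,0.9],"angular":[0,0,0]},{"dp":[0,0,0.9],"angular":[0,0,0]},{"dp":[0,0,0.5],"angular":[0,0,-5]},{"dp":[0,0,0.4],"angular":[0,0,-5]},{"dp":[0,0,0],"angular":[0,0,0]}]' 0; python3 - <<'E'
from meas import *
s=avg("top",6); P=cloud(s); b=s["image"]
q=P[172:214,232:272].reshape(-1,3); m=q[(q[:,2]>.006)&(q[:,2]<.05)]
print([np.round(k,1) for k in cv2.minAreaRect((m[:,:2]*1000).astype(np.float32))],m[:,:2].mean(0).round(4),np.median(m[:,2]))
g=b.min(2)[172:214,232:272]>130; vv,uu=np.nonzero(g); p=np.array([ray(s,u+232,v+172,.012)[:2]*1000 for u,v in zip(uu,vv)],np.float32)
print("img",[np.round(k,1) for k in cv2.minAreaRect(p)],p.mean(0))
cv2.imwrite("pics/sq.png",cv2.resize(b[140:240,200:400],None,fx=3.5,fy=3.5,interpolation=cv2.INTER_CUBIC))
E
```

```text
t: 22.35
tcp_pos: [0.4497, -0.1955, 0.0319]
tool_rot: [0.999, -0.033, 0.0, 0.0]
force: [-1.4, 0.1, 6.4]
finger_gap: 0.663
gripper_force: 66.7
t: 23.25
tcp_pos: [0.4506, -0.196, 0.1231]
tool_rot: [0.993, -0.119, 0.002, 0.001]
force: [0.4, -0.1, -0.5]
finger_gap: 0.998
gripper_force: 0.0
[array([0., 0.]), array([0., 0.]), np.float64(0.0)] [nan nan] nan
img [array([462.3, -42.1]), array([32.1,  6.6]), np.float64(19.0)] [460.69174  -43.328735]<stdin>:4: RuntimeWarning: Mean of empty slice.
  ret = um.true_divide(
  return _methods._mean(a, axis=axis, dtype=dtype,
  ret = ret.dtype.type(ret / rcount)
```

View pics/sq.png

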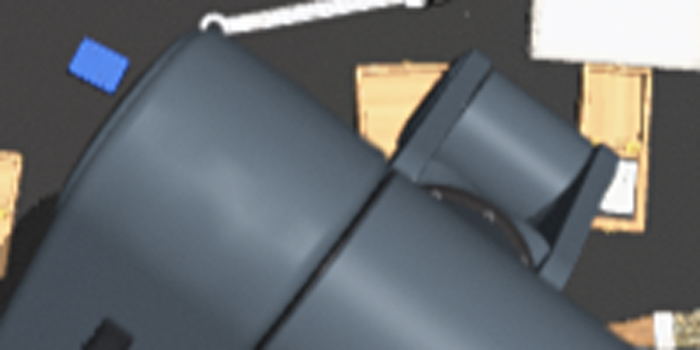

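The arm hides the square block in that view, so I'll go past it to y = +0.17 and look back.

```bash
python3 -m crank '[{"dp":[0,0.95,0],"angular":[0,0,0]},{"dp":[0,0.95,0],"angular":[0,0,0]},{"dp":[0,0.95,0],"angular":[0,0,0]},{"dp":[0,0.95,0],"angular":[0,0,0]},{"dp":[0,0.95,0],"angular":[0,0,0]},{"dp":[0,0.95,0],"angular":[0,0,0]},{"dp":[0,0.95,0],"angular":[0,0,0]},{"dp":[0,0.95,0],"angular":[0,0,0]},{"dp":[0,0.95,0],"angular":[0,0,0]},{"dp":[0,0.95,0],"angular":[0,0,0]},{"dp":[0,0.95,0],"angular":[0,0,0]},{"dp":[0,0.95,0],"angular":[0,0,0]},{"dp":[0,0.95,0],"angular":[0,0,0]},{"dp":[0,0,0],"angular":[0,0,0]}]'; python3 - <<'E'
from meas import *
from station import sense
from scipy.spatial.transform import Rotation as R
q=sense(); y=R.from_quat(q["tool_rot"]).apply([0,1,0]); print(np.degrees(np.arctan2(y[1],y[0])))
s=avg("top",8); P=cloud(s); b=s["image"]
q=P[172:214,232:272].reshape(-1,3); m=q[(q[:,2]>.006)&(q[:,2]<.05)]
print([np.round(k,1) for k in cv2.minAreaRect((m[:,:2]*1000).astype(np.float32))],m[:,:2].mean(0).round(4),np.median(m[:,2]))
g=b.min(2)[172:214,232:272]>130; vv,uu=np.nonzero(g); p=np.array([ray(s,u+232,v+172,.012)[:2]*1000 for u,v in zip(uu,vv)],np.float32)
print("img",[np.round(k,1) for k in cv2.minAreaRect(p)],p.mean(0))
for n,x,y in(("round",.4497,-.1955),("oblong",.4776,-.3655)):
    u,v=proj(s,[x,y,.026]).round().astype(int); print(n,np.median(P[v-2:v+3,u-2:u+3,2]),u,v)
cv2.imwrite("pics/sq2.png",cv2.resize(b[140:240,200:400],None,fx=3.5,fy=3.5,interpolation=cv2.INTER_CUBIC))
E
```

```text
t: 24.95
tcp_pos: [0.4493, 0.1776, 0.1206]
tool_rot: [0.993, -0.117, -0.0, -0.0]
force: [-0.8, -0.2, -0.8]
finger_gap: 1.001
gripper_force: 0.0
-103.47654634782828
[array([476.2,   6.4]), array([59.8, 60. ]), np.float64(75.9)] [0.476  0.0064] 0.011303161531359462
img [array([477.6,   6.5]), array([60.7, 61.9]), np.float64(76.8)] [477.58047     6.4194794]
round 0.025005810750981183 318 201
oblong 0.024132504286620726 376 192
```

View pics/sq2.png

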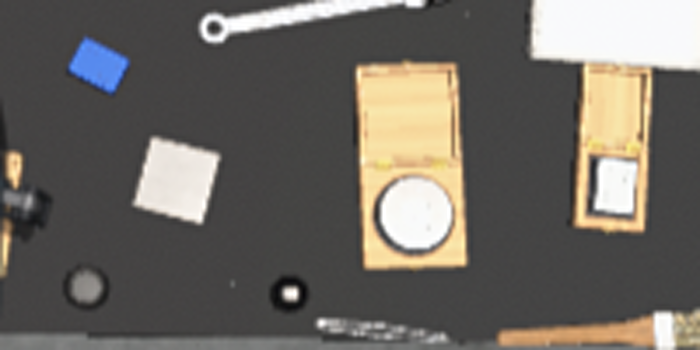

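The round and oblong blocks are down in their recesses, with tops measured at 25 and 24 mm. The square block is at (476.8, 6.4) mm and the tool yaw already matches it.

```bash
python3 -m crank '[{"dp":[0.15,-0.95,0],"angular":[0,0,0]},{"dp":[0.15,-0.95,0],"angular":[0,0,0]},{"dp":[0.15,-0.95,0],"angular":[0,0,0]},{"dp":[0.15,-0.95,0],"angular":[0,0,0]},{"dp":[0.15,-0.95,0],"angular":[0,0,0]},{"dp":[0.15,-0.95,0],"angular":[0,0,0]},{"dp":[0,0,-0.8],"angular":[0,0,0]},{"dp":[0,0,-0.9],"angular":[0,0,0]},{"dp":[0,0,-0.8],"angular":[0,0,0]},{"dp":[0,0,0],"angular":[0,0,0]},{"dp":[0,0,0],"angular":[0,0,0]}]'
```

```text
t: 26.45
tcp_pos: [0.4764, 0.0037, 0.0461]
tool_rot: [0.993, -0.12, -0.001, -0.0]
force: [-0.1, 0.3, 0.3]
finger_gap: 1.0
gripper_force: 0.0
```

```bash
python3 -m crank '[{"dp":[0.01,0.09,-0.4],"angular":[0,0,0]},{"dp":[0,0,-0.3],"angular":[0,0,0]},{"dp":[0,0,-0.18],"angular":[0,0,0]},{"dp":[0,0,0],"angular":[0,0,0]},{"dp":[0,0,0],"angular":[0,0,0]}]'; python3 -m crank '[{"dp":[0,0,0],"angular":[0,0,0]},{"dp":[0,0,0],"angular":[0,0,0]},{"dp":[0,0,0],"angular":[0,0,0]},{"dp":[0,0,0],"angular":[0,0,0]},{"dp":[0,0,0],"angular":[0,0,0]},{"dp":[0,0,0],"angular":[0,0,0]}]' 1 60
```

```text
t: 26.95
tcp_pos: [0.4769, 0.0069, 0.0196]
tool_rot: [0.993, -0.119, -0.0, -0.0]
force: [-0.1, 1.0, -0.6]
finger_gap: 1.004
gripper_force: 0.0
t: 27.55
tcp_pos: [0.4771, 0.0068, 0.0207]
tool_rot: [0.993, -0.12, 0.001, 0.0]
force: [-0.9, 1.6, 6.0]
finger_gap: 0.673
gripper_force: 62.3
```

```bash
python3 -m crank '[{"dp":[0,0,0.15],"angular":[0,0,0]},{"dp":[0,0,0.5],"angular":[0,0,0]},{"dp":[0,0,0.9],"angular":[0,0,0]},{"dp":[0,0,0.9],"angular":[0,0,0]},{"dp":[0,0,0],"angular":[0,0,0]}]'; python3 -m crank '[{"dp":[-0.1,0.4,0],"angular":[0,0,0]},{"dp":[-0.1,0.9,0],"angular":[0,0,1]},{"dp":[-0.1,0.9,0],"angular":[0,0,1]},{"dp":[-0.1,0.9,0],"angular":[0,0,1]},{"dp":[-0.1,0.9,0],"angular":[0,0,1]},{"dp":[-0.1,0.9,0],"angular":[0,0,1]},{"dp":[-0.1,0.9,0],"angular":[0,0,1]},{"dp":[-0.1,0.9,0],"angular":[0,0,1]},{"dp":[-0.1,0.9,0],"angular":[0,0,1]},{"dp":[-0.1,0.9,0],"angular":[0,0,1]},{"dp":[-0.1,0.9,0],"angular":[0,0,1]},{"dp":[-0.1,0.9,0],"angular":[0,0,0]},{"dp":[-0.1,0.9,0],"angular":[0,0,0]},{"dp":[-0.07,0.6,0],"angular":[0,0,0]},{"dp":[0,0,-0.5],"angular":[0,0,0]},{"dp":[0,0,-0.7],"angular":[0,0,0]},{"dp":[0,0,-0.1],"angular":[0,0,0]},{"dp":[0,0,0],"angular":[0,0,0]},{"dp":[0,0,0],"angular":[0,0,0]}]';  python3 - <<'E'
from meas import *
from station import sense
from scipy.spatial.transform import Rotation as R
q=sense(); y=R.from_quat(q["tool_rot"]).apply([0,1,0]); print(np.degrees(np.arctan2(y[1],y[0])))
s=vision.snapshot("side")
cv2.imwrite("pics/pl4.png",cv2.resize(s["image"][230:350,170:310],None,fx=4,fy=4,interpolation=cv2.INTER_CUBIC))
E
```

```text
t: 28.05
tcp_pos: [0.4786, 0.0065, 0.0958]
tool_rot: [0.993, -0.119, 0.003, 0.0]
force: [0.9, -0.1, -2.5]
finger_gap: 0.67
gripper_force: 65.0
t: 29.95
tcp_pos: [0.4355, 0.3608, 0.0539]
tool_rot: [0.999, -0.033, -0.0, 0.0]
force: [0.5, 0.2, -2.3]
finger_gap: 0.67
gripper_force: 65.3
-93.73725657397611
```

View pics/pl4.png

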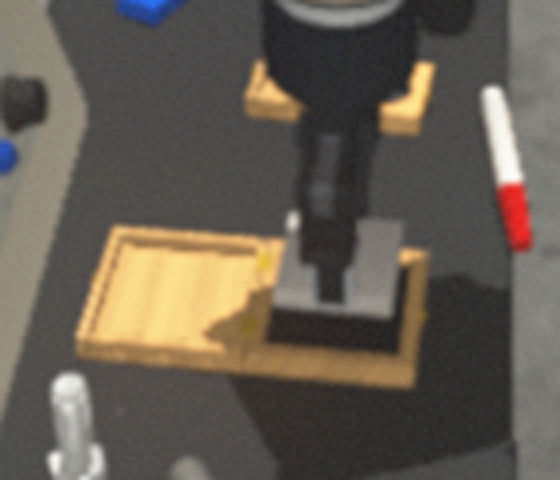

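The square block spans crop columns 272–402 and hangs aligned over its recess. Lowering to an expected contact at a TCP height of about 0.0305.

```bash
python3 -m crank '[{"dp":[0,0,-0.35],"angular":[0,0,0]},{"dp":[0,0,-0.25],"angular":[0,0,0]},{"dp":[0,0,-0.08],"angular":[0,0,0]},{"dp":[0,0,-0.05],"angular":[0,0,0]},{"dp":[0,0,0],"angular":[0,0,0]},{"dp":[0,0,0],"angular":[0,0,0]}]';python3 -m crank '[{"dp":[0,0,-0.03],"angular":[0,0,0]},{"dp":[0,0,0],"angular":[0,0,0]},{"dp":[0,0,0],"angular":[0,0,0]}]'
```

```text
t: 30.6
tcp_pos: [0.436, 0.3609, 0.0324]
tool_rot: [0.999, -0.033, 0.0, -0.0]
force: [-0.1, 0.3, -2.6]
finger_gap: 0.67
gripper_force: 65.3
t: 30.9
tcp_pos: [0.4359, 0.3609, 0.0315]
tool_rot: [0.999, -0.033, 0.0, -0.0]
force: [-0.1, 0.6, -3.2]
finger_gap: 0.672
gripper_force: 65.3
```

```bash
python3 -m crank '[{"dp":[0,0,-0.03],"angular":[0,0,0]},{"dp":[0,0,0],"angular":[0,0,0]},{"dp":[0,0,0],"angular":[0,0,0]}]';python3 -m crank '[{"dp":[0,0,-0.03],"angular":[0,0,0]},{"dp":[0,0,0],"angular":[0,0,0]},{"dp":[0,0,0],"angular":[0,0,0]}]'
```

```text
t: 31.2
tcp_pos: [0.4359, 0.3609, 0.0308]
tool_rot: [0.999, -0.033, 0.0, -0.0]
force: [-0.2, 0.1, 0.1]
finger_gap: 0.671
gripper_force: 65.7
t: 31.5
tcp_pos: [0.4359, 0.3609, 0.0308]
tool_rot: [0.999, -0.033, 0.0, -0.0]
force: [-1.3, -0.9, 7.1]
finger_gap: 0.67
gripper_force: 66.5
```

```bash
python3 -m crank '[{"dp":[0,0,0],"angular":[0,0,0]},{"dp":[0,0,0],"angular":[0,0,0]},{"dp":[0,0,0],"angular":[0,0,0]},{"dp":[0,0,0.3],"angular":[0,0,0]},{"dp":[0,0,0.9],"angular":[0,0,0]},{"dp":[0,0,0.9],"angular":[0,0,0]},{"dp":[0,0,0.9],"angular":[0,0,0]},{"dp":[0,0,0.9],"angular":[0,0,0]},{"dp":[-0.9,0.5,0.5],"angular":[0,0,0]},{"dp":[-0.9,0.5,0.5],"angular":[0,0,0]},{"dp":[-0.9,0.5,0.5],"angular":[0,0,0]},{"dp":[-0.9,0.5,0],"angular":[0,0,0]},{"dp":[-0.9,0.5,0],"angular":[0,0,0]},{"dp":[-0.9,0.5,0],"angular":[0,0,0]},{"dp":[-0.9,0.5,0],"angular":[0,0,0]},{"dp":[-0.9,0.5,0],"angular":[0,0,0]},{"dp":[0,0,0],"angular":[0,0,0]},{"dp":[0,0,0],"angular":[0,0,0]}]' 0;  python3 - <<'E'
from meas import *
s=avg("top",6);P=cloud(s);t=avg("side",1)
for n,x,y,h in(("round",.4497,-.1955,.026),("oblong",.4776,-.3655,.024),("disc",.421,.174,.024),("square",.436,.361,.022)):
    u,v=proj(s,[x,y,h]).round().astype(int); print(n,h,np.median(P[v-2:v+3,u-2:u+3,2]).round(4), [np.median(P[v+a-1:v+a+2,u+b-1:u+b+2,2]).round(4) for a,b in((-3,0),(3,0),(0,-3),(0,3))])
for n,c in dict(loupe=(225,222),mount=(283,224)).items():
    Q=P[c[1]-12:c[1]+12,c[0]-12:c[0]+12].reshape(-1,3); m=Q[(Q[:,2]>.012)&(Q[:,2]<.05)]; print(n,np.round(cv2.minEnclosingCircle((m[:,:2]*1000).astype(np.float32))[0]),np.percentile(m[:,2],90))
a=cv2.resize(s["image"][140:240,100:400],None,fx=2.6,fy=2.6,interpolation=cv2.INTER_CUBIC);b=cv2.resize(t["image"][130:340,170:310],None,fx=1.5,fy=1.5)
d=np.zeros((580,780,3),np.uint8); d[:260]=a; d[260:575,:210]=b; cv2.imwrite("pics/end.png",d)
E
```

```text
t: 33.3
tcp_pos: [0.2194, 0.481, 0.192]
tool_rot: [1.0, -0.032, 0.0, -0.0]
force: [-0.0, 0.4, 0.1]
finger_gap: 1.001
gripper_force: 0.0
round 0.026 0.0254 [np.float64(0.0247), np.float64(0.0234), np.float64(0.0256), np.float64(0.0249)]
oblong 0.024 0.0237 [np.float64(0.0243), np.float64(0.0242), np.float64(0.0245), np.float64(0.0234)]
disc 0.024 0.0231 [np.float64(0.0236), np.float64(0.0221), np.float64(0.0241), np.float64(0.0239)]
square 0.022 0.0204 [np.float64(0.0213), np.float64(0.0201), np.float64(0.0203), np.float64(0.0206)]
loupe [383.  81.] 0.0340338143069284
mount [380. -91.] 0.021762671670431666
```

View pics/end.png

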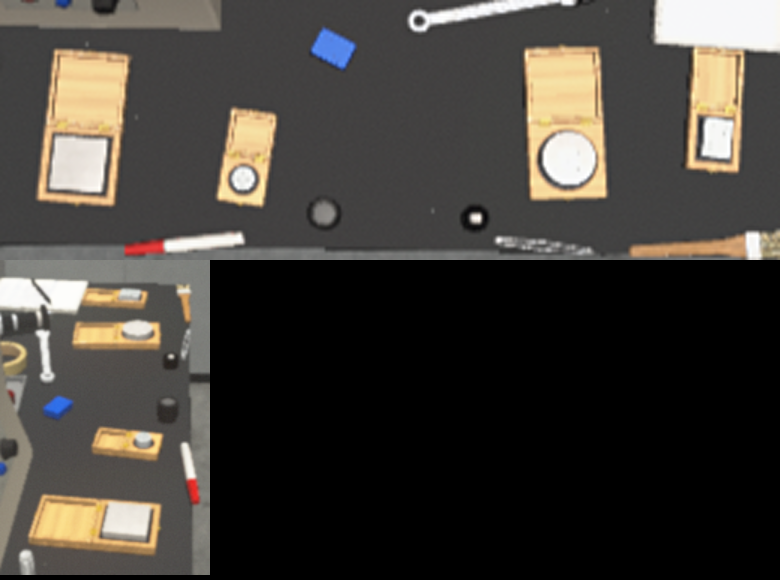

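All four blocks lie flat in their recesses at the right heights, and the loupe and mount have not moved. Handing in.

```bash
python3 -c "
from station import order; print(order.sign_off())"
```

```text
the job is handed in; nothing more can be done
None
```

The stack is apart and each of the four blocks lies face up and fully down in its own case's recess; the loupe and black mount were not disturbed, and the job was handed in at about 34 s.

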